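# Suck the dust off two faces of a fossil horse tooth

## Task

Clean the fossil horse tooth at the dust extractor on two faces: stand its carrier plate flat on the bench with one of its long edges flush against the upturned lip of the stop bracket, centred in front of the nozzle, and hold the red button fully in for about a second. Then turn the carrier a quarter so that the edge at the tooth's chewing end is flush against the lip, centred again, and hold the button in for about a second once more. Leave the carrier there, let go of it, and do not disturb the other things on the bench.

Things in the scene. Friction and masses are not known exactly. Their poses are not given: they have to be found in the camera images.
- carrier: Loose aluminium plate, 90 mm long (x), 60 wide (y), 8 thick, 0.14 to 0.28 kg, with a brown fossil horse tooth bonded lengthwise on it. Origin: centre of its underside, z up. Long edges at y = +30 and -30 mm. The tooth's blunt pale chewing end with dark pits faces +x; its -x end thins out to two roots, to x = -46 mm.
- chewing_edge (a point): Middle of the carrier's short edge at the chewing end, on the underside (carrier x = 45 mm, y = 0); axes as the carrier.
- tooth (a point): Centre of the tooth's square body, the place to grip (carrier x = 10, y = 0 mm, 29.5 mm above the plate's underside; axes as the carrier). The body is 64 mm long (x), 27 wide (y), 27 high: 16 to 43 mm above the bench, fine ridges on top 2 mm more. Around it lies the bare plate, top at 8 mm.
- extractor: Dust extractor fixed to the bench: grey case 200 mm deep (x), 320 wide (y), 167 high, hose on top to 215. Origin: centre of its footprint at bench height. It looks to its own -x, front wall at x = -100 mm. From that wall a black nozzle, y = 30 to 120 mm, 53 mm high, reaches to x = -150; a console with a sloped face and the red button stands at y = -85 mm, 64 mm wide.
- visor_edge (a point): Middle of the front edge of a fixed clear flat visor over the button, on its underside 140 mm above the bench (extractor x = -166, y = -85 mm; axes as the extractor). It is 80 mm wide (y), 4 mm thick and runs back to the front wall, so the button cannot be reached from straight above, only with the tool leaning about as the button does.
- bar_face (a point): Middle of the front face of the bent stop bracket's upturned dark steel lip, at bench height (extractor x = -200, y = 75 mm; axes as the extractor: +x points through the lip to the nozzle, y along the lip). The lip is rigid, 100 mm long (y), 14 high, 4 thick; a carrier edge touching it lies at x = 0. Behind it is a flat foot 3 mm thick; the nozzle starts at x = 50 mm.
- button (a joint): Travel of the red push button: 0 out, 0.006 m fully in. It springs back by itself; it takes 1.5 N to start it and 5 N to hold it fully in.
- button_top (a point): Centre of the face of the red push button, 32 mm across, standing 10 mm out of a black housing 48 mm across. Its z axis points out of the button: 38 degrees from vertical, leaning to the extractor's front (-x). At extractor x = -150, y = -85 mm, 85 mm above the bench. Press along its -z.
- probe: Bystander, loose: steel probe with blue nitrile-coated handle, 146 mm long, 11 mm thick, lying; origin near its middle at bench height, tip to +x.
- flake: Bystander, loose: black polished obsidian flake, about 55 x 30 mm, 10 mm high; origin at its underside.
- boat: Bystander, loose: small open aluminium weighing boat, 62 x 50 mm, 16 mm high; origin under its centre.
- jar: Bystander, loose: glass jar, 48 mm across, 60 mm high; origin under its centre.
- brush: Bystander, loose: brush with wooden handle lying along its x, 170 mm long; origin near its middle.
- loupe: Bystander, loose: black loupe, 38 mm across, 30 mm high; origin under its centre.
- wedge: Bystander, loose: cork block, 50 x 35 mm, 22 mm high; origin under its centre.
Mind the look-alikes: they are no part of the job. Of the things like the carrier, leave any that is purple; of the rest the smaller one is meant.

How it is judged:
By the outcome, as a careful person would: the job done as asked, in the order asked, and still so for the second after the job is handed in, with the robot touching nothing.
It also fails if it takes over 69 s, if anything falls off the work surface, if the arm or the gripper's body presses on something with over 40 N, if the wrist force passes 120 N, or if a joint passes its speed limit or range.

## Robot

A 6-joint arm with a two-finger parallel gripper is mounted at the origin on the work surface. World frame = base frame: x ahead of the robot, y to its left, z up, the work surface at z = 0. Lengths are in mm, angles in rad, forces in N, time in s.
With the tool pointing down it reaches from about 350 to 1000 mm from the base axis. Payload 7.1 kg.
Tool frame: the origin (TCP) lies midway between the tips of the shut fingers; the grasp point (between the pads) lies 19 mm behind it; z points along the fingers, y is the direction in which the jaws open and shut (so a half turn about z gives the same grasp; the last joint's range is limited). The gripper opens to 85 mm and grips with 20 to 120 N. Pads are 22 mm wide; open, the fingers measure 114 mm over their backs; the gripper's body (76 mm by 85 mm) begins 54 mm behind the grasp point. The pads swing forward as they close: fully open they stand 13 mm farther back than shut.
Start: joints at [1.198, 0.423, 1.63, -0, 1.089, -0.019], TCP at [216.508, 586.284, 231.319] pointing down, gripper open.
Joint ranges: [-3, 3], [-0.9, 2.11], [0.09, 2.58], [-1.31, 4.45], [0.11, 2.69], [-2.54, 2.54]. Speed limits (rad/s): [2.39, 2.39, 3.01, 3.14, 3.14, 3.14].

## Interface

Orientations are given as a unit quaternion [w, x, y, z].
In Python, from workcell import status, viewer, ticket, masks_of, pinpoint gives the robot as it stands.
- The arm moves only by the shell command python3 -m creep 'ROWS'. ROWS is JSON, a list of rows, each a list of 7 numbers: the shift along the tool's x, y, z each as a share of 0.4 m, from -1 to 1, then the turn, a rotation vector about the tool's x, y, z each as a share of 45 degrees, from -1 to 1, then the opening, from 0 (shut) to 1 (fully open). A call has 1 to 12 rows; each row shifts and turns the commanded pose from where the row before left it, along the tool's axes as they then stand; what a row does not reach is not made up. A row lasts 1/10 s, in which the tool goes at most 50 mm and 8.59 degrees, less where a joint would pass 70% of its speed; a pose out of reach is approached as far as the arm can. A call with a number of a shift or a turn outside -1 to 1 is refused whole. A call with a gripper value outside its range is refused whole. The fingers move at their own pace and stop on an object; the grip force is fixed at half the most. Time passes only in rows, so rows that do not move let the fingers close. It gives the time, the measured TCP pose, the force and the opening at its end, in the units of the state.
- status.state(): the state, without advancing time (a new reading comes with each control period).
- viewer.snapshot(name): name is "side" or "top"; returns a dict with "image" (400x640x3 uint8, blue, green, red), "range_z" (400x640 float32, mm along the optical axis (not along the pixel's ray), 0 where there is no reading), "fx", "fy", "cx", "cy" (pixels), "R" (3x3) and "t" (3): a world point X has camera coordinates R X + t. Camera axes: x right, y down, z forward; pixel columns grow to the right and rows downward; lengths in mm; the calibration is good to about 2 mm. A picture is of the moment at which its call begins.
- ticket.job_done(): hands the job in, once; it reports no verdict.
Trained networks look in a picture, given as the dict that the camera call returned (one of the last four; its "shot" number tells which), for a name from the list of things; names that differ only in an ending like _2 or _b are one class to them, and where a whole thing is asked for, a point or a joint stands for the part that bears it (a point fixed in the world has none). Each returns a list of dicts, best first, with "conf" (0 to 1); they miss things now and then, are a little off and sometimes report something else, mostly with a low value. They report only what shows in the picture. A call takes as long as a camera call. They do not tell look-alikes from the thing itself.
- masks_of(picture, thing): "region" (400x640 bool, what is visible of it) and "pixel" ([column, row] in pixels, amid what is visible of it).
- pinpoint(picture, thing): "pixel" ([column, row] in pixels: a listed point, or the origin of a listed thing).
The state is a dict: "time_s": time; "joints": joint angles; "qvel": joint speeds; "tau": joint torques, N m; "tool_pos": TCP position; "ee_rot": TCP orientation; "contact_force": force on the tool from outside, world axes, zero at the start; "torque": the same for the moment, N m; "grip_width": finger opening in mm.
Only numpy, scipy, OpenCV 4.12 (cv2) and the standard library are available. Lean on these libraries where they do the work, as an engineer would, in place of code of your own. Each camera call takes 0.05 s, during which the arm holds its last target. There are 200 camera calls.

## Working session

There is one attempt and no reset: what is moved stays moved. The work goes in short steps, Python scripts to look and compute and a shell command to move; the robot and the scene stay as the last step left them, time stands still between calls to the robot, and variables do not carry over. Pictures are saved under pics/ and viewed, about 8 in all and at most 12, crops included, and the job is handed in when it is done.

```bash
mkdir -p pics
cat > h.py <<'E'
import numpy as np, cv2
from workcell import status, viewer, ticket, masks_of, pinpoint
def px2w(p,u,v,z=None,d=None):
    R=np.array(p["R"]);t=np.array(p["t"])
    r=np.array([(u-p["cx"])/p["fx"],(v-p["cy"])/p["fy"],1.])
    C=-R.T@t; D=R.T@r
    if z is not None: return C+D*(z-C[2])/D[2]
    return C+D*d
def cloud(p):
    R=np.array(p["R"]);t=np.array(p["t"]);d=p["range_z"]
    v,u=np.mgrid[0:400,0:640]
    c=np.stack([(u-p["cx"])/p["fx"]*d,(v-p["cy"])/p["fy"]*d,d],-1)
    return (c-t)@R
E
cat > a.py <<'E'
from h import *
np.set_printoptions(precision=1,suppress=True)
for n in("top","side"):
    p=viewer.snapshot(n); cv2.imwrite(f"pics/{n}0.png",p["image"])
    W=cloud(p); print(n,"cam",-np.array(p["R"]).T@p["t"])
    for th in ["carrier","extractor","button_top","visor_edge","bar_face","chewing_edge","tooth","probe","flake","boat","jar","brush","loupe","wedge"]:
        for q in pinpoint(p,th)[:3]:
            u,v=q["pixel"]
            zz={"button_top":85,"visor_edge":140,"tooth":29.5}.get(th,0)
            m=W[min(399,max(0,int(v))),min(639,max(0,int(u)))]
            print(th,round(q["conf"],2),np.array(q["pixel"]),"plane",px2w(p,u,v,z=zz),"depth",m)
s=status.state();print(s)
E
python3 a.py
```

```text
top cam [ 450.8  -27.  1613.3]
carrier 0.68 [369.7 229.6] plane [ 477.4 -211.     0. ] depth [ 450.8  -27.  1613.3]
carrier 0.67 [414.9 228.7] plane [ 477.5 -365.8    0. ] depth [ 478.9 -350.1   61.2]
carrier 0.62 [326.6 263.6] plane [364.5 -60.9   0. ] depth [368.7 -58.1  40.7]
button_top 0.58 [382.7 266.2] plane [ 357.2 -240.    85. ] depth [ 353.6 -247.7   13.3]
visor_edge 0.93 [266.3 175.7] plane [651.4 126.5 140. ] depth [653.1 127.  144.2]
bar_face 0.96 [259.2 225.6] plane [498.5 167.6   0. ] depth [500.2 166.8  11.9]
chewing_edge 0.93 [399.  222.1] plane [ 501.2 -312.1    0. ] depth [ 499.7 -302.    57.2]
chewing_edge 0.92 [333.8 279.2] plane [311.2 -84.3   0. ] depth [316.1 -80.   47.9]
chewing_edge 0.88 [370.6 237.4] plane [ 450.7 -213.4    0. ] depth [ 452.1 -205.7   49.4]
tooth 0.76 [371.5 231. ] plane [ 472.1 -213.6   29.5] depth [ 472.  -210.1   44.7]
tooth 0.68 [411.1 226.4] plane [ 485.  -347.1   29.5] depth [ 485.8 -341.8   54.5]
tooth 0.6 [331.1 272.7] plane [335.5 -74.7  29.5] depth [338.9 -74.   44.5]
probe 0.39 [381.3 265. ] plane [ 356.2 -247.2    0. ] depth [ 35
[... 1933 characters left out ...]
  17.5]
jar 0.55 [312.9 178.7] plane [662.6 304.8   0. ] depth [624.1 213.7  55.7]
brush 0.64 [418.9 260.6] plane [ 756.2 -221.3    0. ] depth [ 746.8 -229.5   10.7]
loupe 0.71 [406.4 300.7] plane [ 646.5 -339.7    0. ] depth [ 632.  -357.5   22.8]
wedge 0.45 [208.9 187.7] plane [317.5 373.7   0. ] depth [310.9 339.3  22. ]
{'time_s': 1.5, 'joints': array([ 1.2,  0.4,  1.6, -0. ,  1.1, -0. ]), 'qvel': array([ 0.,  0., -0.,  0.,  0.,  0.]), 'tau': array([ -0. , -55.7, -28.2,  -0. ,   0. ,  -0. ]), 'tool_pos': array([216.5, 586.3, 231.3]), 'ee_rot': array([ 0. ,  0.2,  1. , -0. ]), 'contact_force': array([ 0.2, -0.1, -0.1]), 'torque': array([ 0.1,  0. , -0. ]), 'grip_width': 85.10714268525606}
```

Run:
```python
import cv2
a=cv2.imread("pics/top0.png")[120:320,180:460]; b=cv2.imread("pics/side0.png")[130:350,170:450]
cv2.imwrite("pics/t1.png",cv2.resize(a,None,fx=2.8,fy=2.8,interpolation=2))
cv2.imwrite("pics/s1.png",cv2.resize(b,None,fx=2.7,fy=2.7,interpolation=2))
```

```text
(no output)
```

View pics/t1.png

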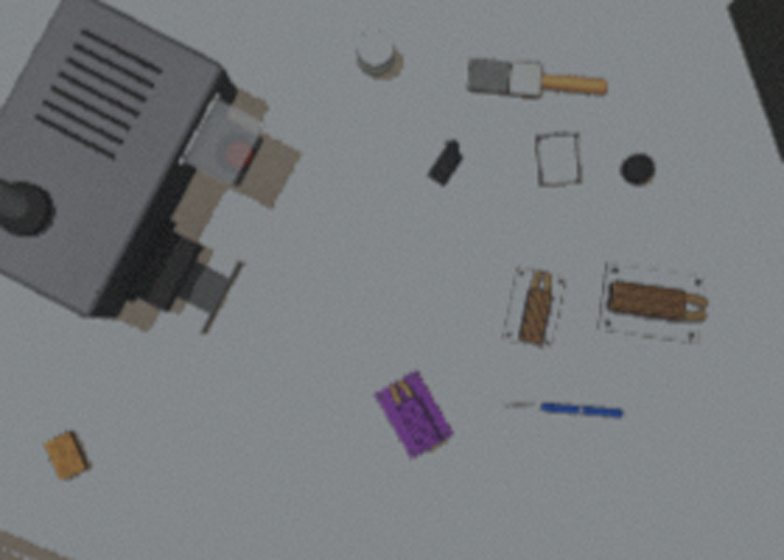

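View pics/s1.png

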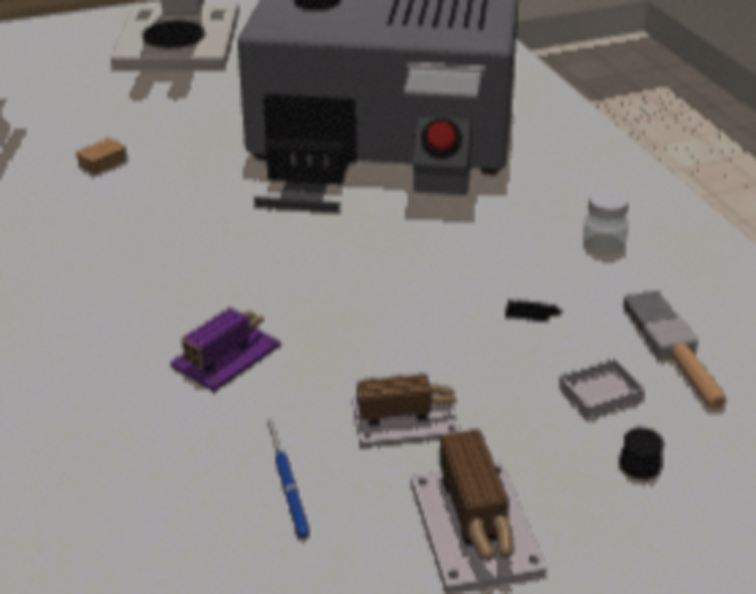

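Top view: the small aluminium carrier is at crop (535,305), with its chewing end pointing down. The larger one is at (655,300) and the purple one at (413,413). The extractor lip runs (241,263)–(205,332) and the button is at (238,152). The target is therefore the one near world (475,-212). Next I fit its pose and the extractor's.

```bash
cat > fit.py <<'E'
from h import *
from scipy.spatial.transform import Rotation as Ro
np.set_printoptions(precision=1,suppress=True)
def rect(P):
    (c,s,a)=cv2.minAreaRect(P[:,:2].astype(np.float32)); return np.array(c),s,a
for n in("top","side"):
    p=viewer.snapshot(n); W=cloud(p); ok=p["range_z"]>0
    g=W[ok&(abs(W[...,0]-480)<60)&(abs(W[...,1]+20)<60)]
    print(n,"bench z",np.median(g[:,2]))
    z0=np.median(g[:,2]); W[...,2]-=z0
    case=W[ok&(abs(W[...,2]-167)<4)&(W[...,1]>50)&(W[...,0]>400)]
    print("case",len(case),rect(case))
    for q in masks_of(p,"carrier"):
        P=W[q["region"]&ok]; T=P[(P[:,2]>36)&(P[:,2]<52)]; c=np.median(P,0)
        if abs(c[0]-475)>40 or abs(c[1]+212)>40: continue
        print("carrier",q["conf"],len(P),rect(P[P[:,2]<14]) if (P[:,2]<14).sum()>5 else "",rect(P))
        ys,xs=np.where(q["region"]); (cc,ss,a)=cv2.minAreaRect(np.c_[xs,ys].astype(np.float32))
        if n=="top": print("plate via mask corners z=8",[px2w(p,*k,z=8)[:2] for k in cv2.boxPoints((cc,ss,a))])
        print("tooth top",len(T),rect(T),T.mean(0))
        d=np.linalg.eigh(np.cov(T[:,:2].T))[1][:,1]; print("axis",np.degrees(np.arctan2(d[1],d[0])))
    L=W[ok&(W[...,2]>9)&(W[...,2]<18)&(np.hypot(W[...,0]-499,W[...,1]-170)<65)]
    if len(L)>5:
        d=np.linalg.eigh(np.cov(L[:,:2].T))[1][:,1]; print("lip",len(L),L.mean(0),rect(L),np.degrees(np.arctan2(d[1],d[0])))
    gray=p["image"].max(-1)
s=status.state();R=Ro.from_quat(np.roll(s["ee_rot"],-1)).as_matrix();print(R,s["time_s"])
p=viewer.snapshot("top")
m=(p["image"].max(-1)<75); m[:, :]&=True
v,u=np.where(m[205:245,240:275]); print("dark px", len(u))
cv2.imwrite("pics/lip.png",cv2.resize(p["image"][185:260,215:290],None,fx=6,fy=6,interpolation=cv2.INTER_NEAREST))
cv2.imwrite("pics/car.png",np.hstack([cv2.resize(p["image"][185:260,215:290],None,fx=5,fy=5,interpolation=2),cv2.resize(p["image"][200:260,340:400],(375,375),interpolation=2)]))
E
python3 fit.py
```

```text
top bench z 0.6174604922961076
case 4689 (array([586.6, 404.3]), (308.6329650878906, 607.5075073242188), 35.69172668457031)
carrier 0.7 450 (array([ 476.2, -211. ]), (60.57237243652344, 88.9996337890625), 76.66881561279297) (array([ 476.2, -211. ]), (60.57237243652344, 88.9996337890625), 76.66881561279297)
plate via mask corners z=8 [array([ 440.2, -170.2]), array([ 526.4, -191.8]), array([ 511.9, -251.4]), array([ 425.8, -229.7])]
tooth top 154 (array([ 471.9, -210.9]), (27.688936233520508, 77.42798614501953), 76.23851776123047) [ 466.1 -209.1   43.2]
axis 168.3041970789902
lip 78 [504.7 189.4  12.5] (array([497.9, 167.2]), (109.27423858642578, 95.50381469726562), 59.836910247802734) 45.38139978446635
side bench z -0.3801998607611975
case 2919 (array([1277.5, 1048.2]), (1746.9306640625, 1804.7640380859375), 0.47300395369529724)
carrier 0.98 850 (array([ 481.6, -203.3]), (98.90583038330078, 91.92500305175781), 69.9188461303711) (array([ 470.5, -222.1]), (100.76644134521484, 120.1039810180664), 42.68935012817383)
tooth top 233 (array([ 466.4, -214.8]), (29.18642234802246, 64.66973876953125), 75.84986877441406) [ 463.8 -217.1   42.3]
axis 164.0724428406904
lip 148 [512.7 193.2  12.5] (array([513.8, 191.7]), (74.66024017333984, 98.16242218017578), 58.593990325927734) 73.90894918509586
[[-0.9  0.3 -0. ]
 [ 0.3  0.9  0. ]
 [ 0.   0.  -1. ]] 1.7
dark px 356
```

View pics/car.png

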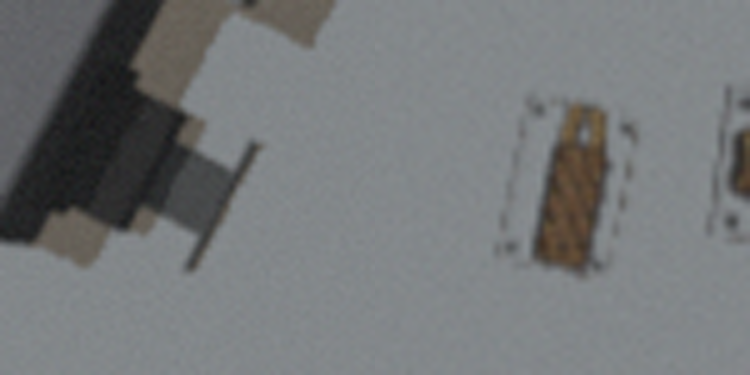

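```bash
cat > fit2.py <<'E'
from h import *
np.set_printoptions(precision=1,suppress=True)
for n in("top","side"):
    p=viewer.snapshot(n); W=cloud(p); ok=p["range_z"]>0
    m=(ok&(abs(W[...,2]-167)<6)&(abs(W[...,0]-656)<220)&(abs(W[...,1]-313)<220)).astype(np.uint8)
    m=cv2.morphologyEx(m,cv2.MORPH_OPEN,np.ones((3,3)))
    k,l,st,_=cv2.connectedComponentsWithStats(m); i=1+np.argmax(st[1:,4])
    P=W[l==i]; print(n,"case",len(P),cv2.minAreaRect(P[:,:2].astype(np.float32)),P[:,2].mean())
    g=p["image"].max(-1).astype(int)
    if n=="top":
        # lip: darkest narrow ridge; segment dark pixels beside the line
        print(px2w(p,266.6,214,z=14),px2w(p,253,239,z=14))
        A=np.array([266.6,214.]);B=np.array([253,239.]);t=(B-A)/np.linalg.norm(B-A);nn=np.array([-t[1],t[0]])
        pts=[]
        for s in np.linspace(-3,32,71):
            o=np.linspace(-3,5,81); q=A+s*t+np.outer(o,nn) if False else A+s*t-np.outer(o,nn)*1
            v=cv2.remap(g.astype(np.float32),q[:,0].astype(np.float32)[None],q[:,1].astype(np.float32)[None],1)[0]
            j=(o>-3)&(o<3); w=np.clip(115-v[j],0,None)
            if s in(5,15,25): print(v[::8])
E
python3 fit2.py
```

```text
top case 5079 ((657.5814819335938, 305.96295166015625), (199.7246856689453, 318.8484802246094), 61.09947967529297) 167.51690902229495
[537.1 140.2  14. ] [453.  187.5  14. ]
[123.6  99.4  73.3  81.6 108.2 133.4 137.9 137.7 136.8 136.5 136.8]
[ 73.1  69.4  67.8  79.7 103.9 126.  139.9 138.8 138.3 137.9 137.6]
[133.  109.6  84.5  80.  103.2 125.6 137.2 140.5 138.6 137.3 136.7]
side case 2218 ((657.1246948242188, 300.30780029296875), (204.49501037597656, 318.9288024902344), 62.3430290222168) 166.44151560971156
```

```bash
cat > go.py <<'E'
# usage: go.py x y z yawY [lean dir]  -> turn first, then shift, in shares
import sys; from h import *
from scipy.spatial.transform import Rotation as Ro
np.set_printoptions(precision=4,suppress=True)
a=list(map(float,sys.argv[1:])); s=status.state()
R=Ro.from_quat(np.roll(s["ee_rot"],-1)).as_matrix()
y=np.array([np.cos(np.radians(a[3])),np.sin(np.radians(a[3])),0]); z=np.array([0,0,-1.])
if len(a)>4: # tool z leans by a[4] deg from down towards azimuth a[5]
    l,d=np.radians(a[4]),np.radians(a[5]); z=np.array([np.sin(l)*np.cos(d),np.sin(l)*np.sin(d),-np.cos(l)]); y-=z*(y@z); y/=np.linalg.norm(y)
T=np.c_[np.cross(y,z),y,z]
rv=Ro.from_matrix(R.T@T).as_rotvec(degrees=True)
d=np.array(a[:3])-s["tool_pos"]
print("t",s["time_s"],"pos",s["tool_pos"],"yawY",np.degrees(np.arctan2(R[1,1],R[0,1])),"w",s["grip_width"],"F",s["contact_force"],"j",s["joints"])
print("turn/45",rv/45,"rows>=",np.linalg.norm(rv)/8.59)
print("shift before turn",R.T@d/400,"after turn",T.T@d/400,"rows>=",np.linalg.norm(d)/50)
E
python3 go.py 466.4 -208.8 130 76.7; python3 go.py 466.4 -208.8 15 76.7|tail -1
```

```text
t 1.85 pos [216.5056 586.278  231.3303] yawY 69.7305935046717 w 85.32494474910516 F [-0.5006 -0.2786 -0.3809] j [ 1.198   0.4231  1.6299  0.      1.0886 -0.019 ]
turn/45 [-0.     -0.     -0.1549] rows>= 0.811339542927177
shift before turn [-1.2747 -1.6482  0.2533] after turn [-1.0652 -1.7907  0.2533] rows>= 16.791236119589733
shift before turn [-1.2747 -1.6482  0.5408] after turn [-1.0652 -1.7907  0.5408] rows>= 17.220859465515463
```

```bash
python3 -m creep '[[0,0,0,0,0,-0.155,1],[-0.0444,-0.0746,0,0,0,0,1],[-0.0444,-0.0746,0,0,0,0,1],[-0.0444,-0.0746,0,0,0,0,1],[-0.0444,-0.0746,0,0,0,0,1],[-0.0444,-0.0746,0,0,0,0,1],[-0.0444,-0.0746,0,0,0,0,1],[-0.0444,-0.0746,0,0,0,0,1],[-0.0444,-0.0746,0,0,0,0,1],[-0.0444,-0.0746,0,0,0,0,1],[-0.0444,-0.0746,0,0,0,0,1],[-0.0444,-0.0746,0,0,0,0,1]]' | tail -c 600; python3 -m creep '[[-0.0444,-0.0746,0,0,0,0,1],[-0.0444,-0.0746,0,0,0,0,1],[-0.0444,-0.0746,0,0,0,0,1],[-0.0444,-0.0746,0,0,0,0,1],[-0.0444,-0.0746,0,0,0,0,1],[-0.0444,-0.0746,0,0,0,0,1],[-0.0444,-0.0746,0,0,0,0,1],[-0.0444,-0.0746,0,0,0,0,1],[-0.0444,-0.0746,0,0,0,0,1],[-0.0444,-0.0746,0,0,0,0,1],[-0.0444,-0.0746,0,0,0,0,1],[0,0,0,0,0,0,1]]' | tail -c 600;python3 go.py 466.4 -208.8 15 76.7
```

```text
time_s: 3.05
tool_pos: [331.4, 220.7, 231.6]
ee_rot: [0.0, 0.116, 0.993, 0.0]
contact_force: [0.0, -0.9, 0.0]
grip_width: 85.4
time_s: 4.25
tool_pos: [447.4, -145.8, 231.7]
ee_rot: [0.001, 0.117, 0.993, -0.001]
contact_force: [0.4, 0.8, 0.8]
grip_width: 85.4
t 4.25 pos [ 447.3918 -145.7591  231.7287] yawY 76.52561436890463 w 85.38480821226277 F [0.393  0.8184 0.753 ] j [-0.3398  0.1932  1.9624 -0.0008  0.9836 -1.675 ]
turn/45 [-0.0011  0.003  -0.0039] rows>= 0.026287856640674564
shift before turn [-0.0817 -0.1417  0.5421] after turn [-0.0825 -0.1424  0.5418] rows>= 4.530201339416625
```

```bash
python3 -m creep '[[-0.041,-0.071,0.02,0,0,0,1],[-0.041,-0.071,0.04,0,0,0,1],[0,0,0.08,0,0,0,1],[0,0,0.08,0,0,0,1],[0,0,0.08,0,0,0,1],[0,0,0.08,0,0,0,1],[0,0,0.06,0,0,0,1],[0,0,0.04,0,0,0,1],[0,0,0.03,0,0,0,1],[0,0,0.02,0,0,0,1],[0,0,0.012,0,0,0,1],[0,0,0,0,0,0,1]]' | tail -c 600;python3 go.py 466.4 -208.8 15 76.7
python3 - <<'E'
from h import *
p=viewer.snapshot("side"); cv2.imwrite("pics/g1.png",cv2.resize(p["image"][200:340,230:430],None,fx=3,fy=3))
E
```

```text
time_s: 5.45
tool_pos: [464.7, -205.2, 14.5]
ee_rot: [-0.0, 0.116, 0.993, 0.0]
contact_force: [0.8, -0.1, -0.6]
grip_width: 85.3
t 5.45 pos [ 464.6891 -205.1809   14.4542] yawY 76.71056238011644 w 85.25525875434184 F [ 0.779  -0.127  -0.5606] j [-0.4392  0.6173  1.9863  0.      0.5381 -1.7781]
turn/45 [ 0.     -0.0001  0.0002] rows>= 0.001426762604877221
shift before turn [-0.0062 -0.0078 -0.0014] after turn [-0.0062 -0.0078 -0.0014] rows>= 0.08080369675052063
```

View pics/g1.png

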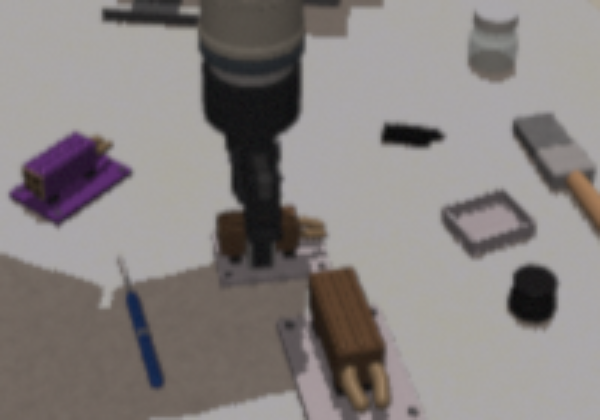

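The gripper straddles the small carrier's tooth at about (262,235). Now I trim the position, close and lift.

```bash
python3 -m creep '[[-0.006,-0.008,0,0,0,0,1],[0,0,0,0,0,0,0],[0,0,0,0,0,0,0],[0,0,0,0,0,0,0],[0,0,0,0,0,0,0],[0,0,0,0,0,0,0],[0,0,0,0,0,0,0],[0,0,0,0,0,0,0],[0,0,0,0,0,0,0]]' | tail -c 600;python3 -m creep '[[0,0,-0.03,0,0,0,0],[0,0,-0.05,0,0,0,0],[0,0,-0.05,0,0,0,0],[0,0,-0.03,0,0,0,0],[0,0,0,0,0,0,0]]';python3 - <<'E'
from h import *
np.set_printoptions(precision=1,suppress=True)
for n in("top","side"):
    p=viewer.snapshot(n)
    for th in("carrier","chewing_edge","tooth"):
        for q in pinpoint(p,th)[:3]: print(n,th,q["conf"],q["pixel"],px2w(p,*q["pixel"],z={"tooth":93.5}.get(th,64)))
cv2.imwrite("pics/g2.png",cv2.resize(p["image"][200:320,230:390],None,fx=4,fy=4))
E
python3 go.py 480 150 79 61
```

```text
time_s: 6.4
tool_pos: [466.4, -209.1, 14.9]
ee_rot: [0.0, 0.116, 0.993, -0.0]
contact_force: [-1.6, -0.2, 5.5]
grip_width: 26.2
time_s: 6.9
tool_pos: [467.2, -209.3, 80.2]
ee_rot: [0.001, 0.116, 0.993, -0.0]
contact_force: [0.7, 0.6, -2.0]
grip_width: 26.0
top carrier 0.78 [328.0, 266.3] [359. -64.  64.]
top carrier 0.7 [413.4, 228.8] [ 476.2 -347.4   64. ]
top chewing_edge 0.96 [334.5, 280.9] [311.2 -84.2  64. ]
top chewing_edge 0.72 [396.3, 222.9] [ 496.7 -291.9   64. ]
top tooth 0.86 [332.4, 271.9] [342.6 -77.   93.5]
top tooth 0.84 [414.8, 226.2] [ 484.  -346.1   93.5]
side carrier 0.91 [344.3, 327.7] [ 448.2 -416.6   64. ]
side carrier 0.88 [317.6, 265.3] [ 472.1 -213.3   64. ]
side carrier 0.61 [252.0, 261.4] [ 332. -141.   64.]
side chewing_edge 0.72 [340.0, 304.2] [ 467.7 -352.4   64. ]
side chewing_edge 0.58 [299.4, 265.3] [ 432.1 -197.2   64. ]
side chewing_edge 0.57 [242.4, 271.3] [ 301.7 -168.4   64. ]
side tooth 0.85 [249.3, 254.8] [ 324.9 -151.6   93.5]
side tooth 0.77 [319.5, 250.4] [ 483.4 -197.1   93.5]
side tooth 0.57 [345.7, 308.1] [ 460.4 -394.8   93.5]
t 7.3 pos [ 465.8101 -208.7584   77.8398] yawY 76.7047468035712 w 25.728978854286673 F [-0.0367  0.2688 -2.6784] j [-0.4446  0.4995  1.9706 -0.0001  0.6728 -1.7833]
turn/45 [ 0.0001 -0.0018  0.349 ] rows>= 1.8282835507303379
shift before turn [ 0.1717  0.881  -0.0024] after turn [ 0.4038  0.8016 -0.0029] rows>= 7.180816172749101
```

View pics/g2.png

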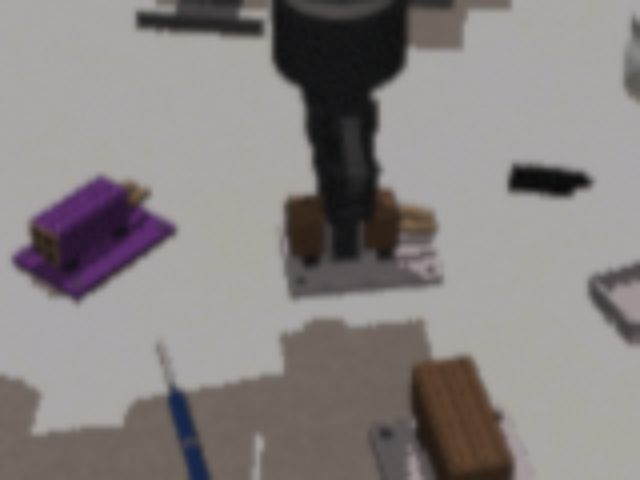

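Carrier is lifted level (plate at crop (365,275)). Now I turn it and carry it to a standoff 20 mm in front of the lip.

```bash
python3 go.py 463.5 128.1 79 61 | tail -1; python3 -m creep '[[0,0,0,0,0,0.1745,0],[0,0,0,0,0,0.1745,0],[0,0,0,0,0,0,0]]' >/dev/null;python3 go.py 463.5 128.1 79 61
```

```text
shift before turn [ 0.1993  0.8182 -0.0024] after turn [ 0.4133  0.7338 -0.0029] rows>= 6.737366759753124
t 7.6 pos [ 466.0467 -208.8668   78.1636] yawY 60.92955456542584 w 26.285914368059316 F [-0.0643  0.0649 -3.3198] j [-0.4446  0.499   1.9704 -0.      0.6729 -1.508 ]
turn/45 [-0.0001 -0.0009 -0.0016] rows>= 0.009443359520902549
shift before turn [ 0.4149  0.7332 -0.0018] after turn [ 0.414   0.7337 -0.0021] rows>= 6.739549212652604
```

```bash
python3 -m creep '[[0.02,0.03,0,0,0,0,0],[0.04,0.07,0,0,0,0,0],[0.045,0.08,0,0,0,0,0],[0.045,0.08,0,0,0,0,0],[0.045,0.08,0,0,0,0,0],[0.045,0.08,0,0,0,0,0],[0.045,0.08,0,0,0,0,0],[0.045,0.08,0,0,0,0,0],[0.04,0.075,0,0,0,0,0],[0.03,0.05,0,0,0,0,0],[0.014,0.028,0,0,0,0,0],[0,0,0,0,0,0,0]]' >/dev/null;python3 go.py 463.5 128.1 79 61;  python3 go.py 463.5 128.1 17 61 | tail -1;python3 - <<'E'
from h import *
np.set_printoptions(precision=1,suppress=True)
p=viewer.snapshot("top");P=masks_of(p,"carrier");W=cloud(p)
for q in P:
    k=q["region"]&(p["range_z"]>0);c=np.median(W[k],0)
    if c[1]>50: print(q["conf"],c,cv2.minAreaRect(W[k][:,:2].astype(np.float32)))
for n in ("top","side"):
    p=viewer.snapshot(n)
    for th in("bar_face","button_top","visor_edge"):
        for q in pinpoint(p,th)[:1]: print(n,th,q["conf"],px2w(p,*q["pixel"],z={"button_top":85,"visor_edge":140}.get(th,0)))
E
```

```text
t 8.8 pos [463.3242 129.1878  78.4771] yawY 61.240369783702846 w 25.799849446758767 F [-0.4785  0.4549 -3.6182] j [ 0.2472  0.4679  2.035   0.0001  0.6386 -0.8218]
turn/45 [0.0001 0.0001 0.0053] rows>= 0.02799550450385931
shift before turn [-0.0017 -0.0022 -0.0013] after turn [-0.0017 -0.0022 -0.0013] rows>= 0.024394501814500435
shift before turn [-0.0017 -0.0022  0.1537] after turn [-0.0017 -0.0022  0.1537] rows>= 1.2297394115920415
top bar_face 0.84 [500.5 165.2   0. ]
top button_top 0.52 [319.8 339.2  85. ]
top visor_edge 0.92 [659.5 115.7 140. ]
side bar_face 0.84 [491.6 179.1   0. ]
side button_top 0.51 [667.2 127.3  85. ]
side visor_edge 0.58 [ 673.1 -205.4  140. ]
```

```bash
python3 -m creep '[[-0.001,-0.002,0.04,0,0,0,0],[0,0,0.05,0,0,0,0],[0,0,0.04,0,0,0,0],[0,0,0.02,0,0,0,0],[0,0,0.005,0,0,0,0],[0,0,0,0,0,0,0],[0,0,0,0,0,0,0]]';python3 go.py 473.2 145.6 15 61
python3 - <<'E'
from h import *
p=viewer.snapshot("side"); cv2.imwrite("pics/l1.png",cv2.resize(p["image"][150:260,210:370],None,fx=4,fy=4,interpolation=2))
E
```

```text
time_s: 10.0
tool_pos: [464.0, 127.0, 17.1]
ee_rot: [0.0, 0.25, 0.968, 0.0]
contact_force: [-0.0, -0.3, -3.4]
grip_width: 26.2
t 10.0 pos [464.0106 126.9971  17.1022] yawY 60.99724205141238 w 26.187566966054074 F [-0.0049 -0.271  -3.3989] j [ 0.2424  0.5911  2.0454  0.      0.504  -0.8222]
turn/45 [ 0.0009  0.001  -0.0001] rows>= 0.007124373826891411
shift before turn [0.0025 0.0518 0.0053] after turn [0.0025 0.0518 0.0053] rows>= 0.4170998940247439
```

View pics/l1.png

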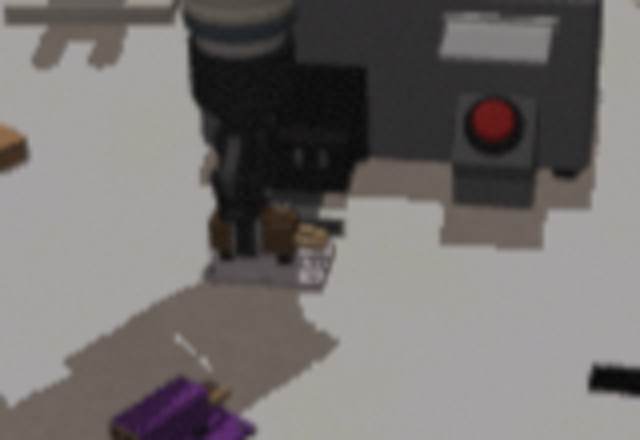

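The carrier is in front of the lip (lip's right end at (342,228)). I advance gently until it touches.

```bash
python3 -m creep '[[0.0012,0.02,0.002,0,0,0,0],[0.0012,0.015,0.002,0,0,0,0],[0,0.008,0,0,0,0,0],[0,0,0,0,0,0,0],[0,0,0,0,0,0,0]]'
for i in 1 2 3 ; do :; done; python3 -m creep '[[0,0.004,0,0,0,0,0],[0,0,0,0,0,0,0]]'; python3 -m creep '[[0,0.004,0,0,0,0,0],[0,0,0,0,0,0,0]]'
```

```text
time_s: 10.55
tool_pos: [470.9, 142.5, 14.9]
ee_rot: [-0.0, 0.25, 0.968, -0.0]
contact_force: [0.1, -0.3, -1.5]
grip_width: 26.5
time_s: 10.75
tool_pos: [471.8, 143.8, 14.9]
ee_rot: [0.0, 0.25, 0.968, 0.0]
contact_force: [0.3, -0.1, -2.8]
grip_width: 25.9
time_s: 10.95
tool_pos: [472.4, 145.0, 14.9]
ee_rot: [-0.0, 0.25, 0.968, -0.0]
contact_force: [-0.5, -1.6, -0.2]
grip_width: 26.1
```

```bash
for i in 1; do python3 -m creep '[[0,0.003,0,0,0,0,0],[0,0,0,0,0,0,0]]'; python3 -m creep '[[0,0.003,0,0,0,0,0],[0,0,0,0,0,0,0]]'; done; python3 -c "
from workcell import status; s=status.state(); print(s['torque'])"
```

```text
time_s: 11.15
tool_pos: [472.4, 145.1, 15.0]
ee_rot: [-0.001, 0.25, 0.968, -0.001]
contact_force: [-1.1, -9.0, 2.8]
grip_width: 25.9
time_s: 11.35
tool_pos: [472.4, 145.2, 15.0]
ee_rot: [-0.001, 0.25, 0.968, -0.002]
contact_force: [-0.6, -15.9, 6.6]
grip_width: 26.0
[-2.73321861  0.23596701  0.198116  ]
```

```bash
python3 -m creep '[[0,-0.002,0,0,0,0,0],[0,0,0,0,0,0,0.3],[0,0,0,0,0,0,0.4],[0,0,0,0,0,0,0.5],[0,0,0,0,0,0,0.55],[0,0,0,0,0,0,0.55],[0,0,-0.01,0,0,0,0.55],[0,0,-0.04,0,0,0,0.55],[0,0,-0.08,0,0,0,0.55],[0,0,-0.1,0,0,0,0.55],[0,0,-0.1,0,0,0,0.55],[0,0,-0.1,0,0,0,0]]'; python3 go.py 659.5 133.6 85 151 38 61; python3 go.py 659.5 133.6 85 -29 38 61|tail -2
python3 - <<'E'
from h import *
p=viewer.snapshot("top"); cv2.imwrite("pics/l2.png",np.hstack([cv2.resize(p["image"][200:260,240:300],None,fx=6,fy=6,interpolation=2)]))
p=viewer.snapshot("side"); cv2.imwrite("pics/l2.png",np.hstack([cv2.imread("pics/l2.png"),cv2.resize(p["image"][170:230,240:310],(420,360),interpolation=2)]))
E
```

```text
time_s: 12.55
tool_pos: [473.0, 146.6, 188.8]
ee_rot: [-0.0, 0.25, 0.968, 0.0]
contact_force: [0.9, 0.4, -0.4]
grip_width: 33.8
t 12.55 pos [472.9674 146.6063 188.7559] yawY 61.006001213889846 w 33.763762351296315 F [ 0.8756  0.4382 -0.45  ] j [ 0.2765  0.2934  1.9468  0.0001  0.9014 -0.7883]
turn/45 [-0.6609 -0.661  -1.9196] rows>= 11.184970977157143
shift before turn [-0.4237  0.1976  0.2594] after turn [ 0.004  -0.4236  0.3261] rows>= 4.27686202664876
turn/45 [-0.661   0.6609  1.9198] rows>= 11.186055483355362
shift before turn [-0.4237  0.1976  0.2594] after turn [-0.004   0.4236  0.3261] rows>= 4.27686202664876
```

View pics/l2.png

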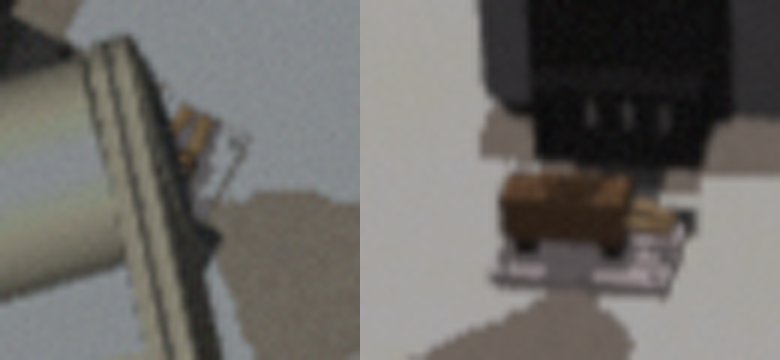

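```bash
python3 -m creep '[[0,0,0,0,0,0.1818,0],[0,0,0,0,0,0.1818,0],[0,0,0,0,0,0.1818,0],[0,0,0,0,0,0.1818,0],[0,0,0,0,0,0.1818,0],[0,0,0,0,0,0.1818,0],[0,0,0,0,0,0.1818,0],[0,0,0,0,0,0.1818,0],[0,0,0,0,0,0.1818,0],[0,0,0,0,0,0.1818,0],[0,0,0,0,0,0.182,0],[0,0,0,0,0,0,0]]';  python3 go.py 626 74 172 -29; python3 go.py 626 74 172 -29 38 61|tail -2
```

```text
time_s: 13.85
tool_pos: [472.9, 146.6, 186.4]
ee_rot: [-0.0, 0.862, 0.507, -0.0]
contact_force: [0.1, -0.3, 0.5]
grip_width: 0.3
t 13.85 pos [472.8811 146.5506 186.3927] yawY -29.07020720085035 w 0.31194456262109094 F [ 0.1162 -0.3012  0.4514] j [0.2764 0.2973 1.9482 0.0001 0.897  0.7838]
turn/45 [-0.0009  0.0007 -0.0016] rows>= 0.0100953896964669
shift before turn [0.0275 0.4227 0.0357] after turn [0.0269 0.4227 0.036 ] rows>= 3.4009486804946754
turn/45 [-0.0003  0.8452 -0.0018] rows>= 4.427620850748496
shift before turn [0.0275 0.4227 0.0357] after turn [-0.0009  0.4227  0.0449] rows>= 3.4009486804946754
```

```bash
python3 -m creep '[[0.004,0.05,0,0,0,0,0],[0.005,0.085,0,0,0,0,0],[0.005,0.085,0,0,0,0,0],[0.005,0.085,0,0,0,0,0],[0.005,0.07,0,0,0,0,0],[0.003,0.048,0,0,0,0,0],[0,0,0,0,0.169,0,0],[0,0,0,0,0.169,0,0],[0,0,0,0,0.169,0,0],[0,0,0,0,0.169,0,0],[0,0,0,0,0.169,0,0],[0,0,0,0,0,0,0]]';  python3 go.py 659.5 133.6 85 -29 38 61;python3 - <<'E'
from h import *
np.set_printoptions(precision=1,suppress=True)
p=viewer.snapshot("top"); cv2.imwrite("pics/l3.png",cv2.resize(p["image"][200:260,230:300],(490,420),interpolation=2)); W=cloud(p)
p2=viewer.snapshot("side"); cv2.imwrite("pics/l3.png",np.hstack([cv2.imread("pics/l3.png"),cv2.resize(p2["image"][130:220,290:355],(303,420),interpolation=2)]))
for q in masks_of(p,"carrier"):
    k=q["region"]&(p["range_z"]>0);c=np.median(W[k],0)
    print(q["conf"],c,cv2.minAreaRect(W[k][:,:2].astype(np.float32)))
    T=W[k]; T=T[T[:,2]>36]; d=np.linalg.eigh(np.cov(T[:,:2].T))[1][:,1]; print("axis",np.degrees(np.arctan2(d[1],d[0])))
for th in("button_top","visor_edge"):
    for pp in(p,p2):
        for q in pinpoint(pp,th)[:1]: print(th,q["conf"],px2w(pp,*q["pixel"],z=85 if th=="button_top" else 140))
m=cv2.inRange(p2["image"],(0,0,90),(60,60,255))[130:220,290:355]; v,u=np.where(m); print("red",u.mean()+290,v.mean()+130,len(u),px2w(p2,u.mean()+290,v.mean()+130,z=85))
E
```

```text
time_s: 15.05
tool_pos: [624.5, 72.5, 184.5]
ee_rot: [-0.165, 0.815, 0.48, 0.279]
contact_force: [-0.6, -0.2, -0.3]
grip_width: -0.1
t 15.05 pos [624.4725  72.4534 184.5407] yawY -29.01167422635575 w -0.08152651578532674 F [-0.6425 -0.1525 -0.3457] j [-0.187   0.4606  1.8845  0.9333  0.8112 -0.3524]
turn/45 [-0.0024  0.0042 -0.0022] rows>= 0.02791496037415305
shift before turn [-0.0134  0.0031  0.3046] after turn [-0.0144  0.0025  0.3045] rows>= 2.4391947598034376
0.7 [ 478.2 -349.9   15.7] ((479.0947570800781, -357.2292175292969), (127.15274810791016, 80.69478607177734), 80.70198059082031)
axis 81.09384734487938
0.69 [482.  139.3  11.9] ((481.8431396484375, 140.55795288085938), (61.58942413330078, 95.08308410644531), 59.97718811035156)
axis 150.34978039921214
button_top 0.56 [660.4 129.3  85. ]
visor_edge 0.63 [657.2 129.3 140. ]
visor_edge 0.64 [657.9 113.4 140. ]
red 332.875 179.30357142857144 56 [660.8 131.2  85. ]
```

View pics/l3.png

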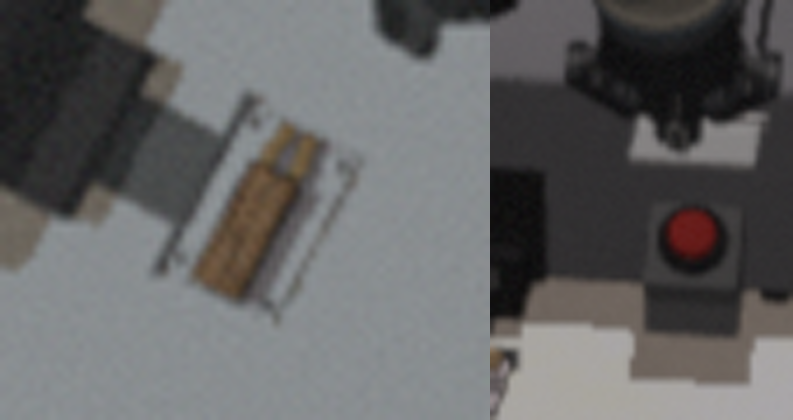

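Carrier sits flush and centred: plate centre (481.8,140.6), expected (482,140.8). The button is clear ahead of the finger tips at (690,235). Approaching it.

```bash
python3 -m creep '[[-0.017,0.002,0.04,0,0,0,0],[0,0,0.07,0,0,0,0],[0,0,0.07,0,0,0,0],[0,0,0.06,0,0,0,0],[0,0,0.03,0,0,0,0],[0,0,0.01,0,0,0,0],[0,0,0,0,0,0,0]]';  python3 go.py 659.5 132.5 85 -29 38 61
```

```text
time_s: 16.1
tool_pos: [657.7, 129.5, 94.2]
ee_rot: [-0.165, 0.815, 0.481, 0.279]
contact_force: [0.1, 0.4, 0.6]
grip_width: 0.1
t 16.1 pos [657.7454 129.4692  94.222 ] yawY -28.920502804296362 w 0.09107835089565239 F [0.146  0.3597 0.6269] j [-0.077   0.6395  1.8482  1.1059  0.6732 -0.4772]
turn/45 [-0.0016  0.0054  0.001 ] rows>= 0.029782731583157803
shift before turn [-0.0072  0.0002  0.0236] after turn [-0.0073  0.0002  0.0236] rows>= 0.19729055801203327
```

```bash
python3 -m creep '[[0,0,0.01,0,0,0,0],[0,0,0.01,0,0,0,0],[0,0,0,0,0,0,0]]';  python3 go.py 659.5 132.5 85 -29 38 61
```

```text
time_s: 16.4
tool_pos: [660.2, 133.2, 88.0]
ee_rot: [-0.164, 0.815, 0.48, 0.279]
contact_force: [-0.8, 0.4, -0.7]
grip_width: 0.1
t 16.4 pos [660.2416 133.2025  88.0083] yawY -28.991044236047763 w 0.05688350759576812 F [-0.7842  0.4255 -0.7261] j [-0.07    0.6522  1.8441  1.1199  0.6649 -0.4866]
turn/45 [-0.0003  0.005  -0.    ] rows>= 0.02626020150023169
shift before turn [-0.0065 -0.0008  0.0045] after turn [-0.0065 -0.0008  0.0044] rows>= 0.06354082698118463
```

```bash
python3 -m creep '[[-0.006,0,0.004,0,0,0,0],[0,0,0.003,0,0,0,0],[0,0,0,0,0,0,0]]'; python3 -m creep '[[0,0,0.008,0,0,0,0],[0,0,0,0,0,0,0]]'; python3 -m creep '[[0,0,0.006,0,0,0,0],[0,0,0,0,0,0,0]]'
```

```text
time_s: 16.7
tool_pos: [659.9, 132.9, 84.0]
ee_rot: [-0.164, 0.815, 0.48, 0.279]
contact_force: [-0.6, -2.3, 1.2]
grip_width: 0.1
time_s: 16.9
tool_pos: [661.0, 134.8, 81.4]
ee_rot: [-0.164, 0.815, 0.48, 0.279]
contact_force: [-2.3, -3.7, 1.7]
grip_width: -0.0
time_s: 17.1
tool_pos: [661.7, 135.9, 79.8]
ee_rot: [-0.164, 0.815, 0.48, 0.279]
contact_force: [-2.5, -4.5, 4.1]
grip_width: 0.1
```

```bash
python3 -m creep '[[0,0,0.004,0,0,0,0],[0,0,0,0,0,0,0]]'; python3 -m creep '[[0,0,0.003,0,0,0,0],[0,0,0,0,0,0,0]]'
```

```text
time_s: 17.3
tool_pos: [661.9, 136.0, 79.6]
ee_rot: [-0.164, 0.815, 0.48, 0.279]
contact_force: [-11.4, -13.3, 16.3]
grip_width: -0.0
time_s: 17.5
tool_pos: [661.9, 136.1, 79.4]
ee_rot: [-0.164, 0.815, 0.48, 0.279]
contact_force: [-17.8, -20.1, 25.2]
grip_width: -0.3
```

Bottomed out (force jumped while the position stopped). I hold for the rest of the second, then retract.

```bash
python3 -m creep '[[0,0,-0.002,0,0,0,0],[0,0,0,0,0,0,0],[0,0,0,0,0,0,0],[0,0,0,0,0,0,0],[0,0,0,0,0,0,0],[0,0,0,0,0,0,0],[0,0,0,0,0,0,0]]'; python3 -m creep '[[0,0,-0.04,0,0,0,0],[0,0,-0.08,0,0,0,0],[0,0,-0.08,0,0,0,0],[0,0,-0.08,0,0,0,0],[0,0,-0.04,0,0,0,0],[0,0,0,0,0,0,0]]';  python3 go.py 472.8 145.6 150 61; python3 go.py 472.8 145.6 150 -29 | tail -2
```

```text
time_s: 18.2
tool_pos: [661.9, 136.0, 79.5]
ee_rot: [-0.164, 0.815, 0.48, 0.279]
contact_force: [-12.2, -15.1, 20.5]
grip_width: -0.4
time_s: 18.8
tool_pos: [625.1, 67.8, 181.2]
ee_rot: [-0.163, 0.815, 0.48, 0.28]
contact_force: [0.0, 0.6, 0.5]
grip_width: 0.4
t 18.8 pos [625.1478  67.7784 181.2042] yawY -29.04599335487364 w 0.3741222413262691 F [0.0191 0.6023 0.5079] j [-0.1947  0.4663  1.8856  0.939   0.8076 -0.369 ]
turn/45 [ 0.6608 -0.6556 -1.9203] rows>= 11.179534674670542
shift before turn [-0.0589 -0.4276  0.0517] after turn [ 0.4274 -0.0145  0.078 ] rows>= 3.477916258541879
turn/45 [ 0.0033 -0.8408  0.    ] rows>= 4.404806525128592
shift before turn [-0.0589 -0.4276  0.0517] after turn [-0.0145 -0.4274  0.078 ] rows>= 3.477916258541879
```

```bash
python3 -m creep '[[0,0,0,0,-0.1682,0,0],[0,0,0,0,-0.1682,0,0],[0,0,0,0,-0.1682,0,0],[0,0,0,0,-0.1682,0,0],[0,0,0,0,-0.168,0,0.55],[-0.002,-0.05,0,0,0,0,0.55],[-0.003,-0.085,0,0,0,0,0.55],[-0.003,-0.085,0,0,0,0,0.55],[-0.003,-0.085,0,0,0,0,0.55],[-0.003,-0.075,0,0,0,0,0.55],[0,-0.047,0,0,0,0,0.55]]' >/dev/null;  python3 -m creep '[[0,0,0,0,0,-0.1818,0.55],[0,0,0,0,0,-0.1818,0.55],[0,0,0,0,0,-0.1818,0.55],[0,0,0,0,0,-0.1818,0.55],[0,0,0,0,0,-0.1818,0.55],[0,0,0,0,0,-0.1818,0.55],[0,0,0,0,0,-0.1818,0.55],[0,0,0,0,0,-0.1818,0.55],[0,0,0,0,0,-0.1818,0.55],[0,0,0,0,0,-0.1818,0.55],[0,0,0,0,0,-0.182,0.55],[0,0,0,0,0,0,0.55]]'; python3 go.py 472.4 145.2 15 61
```

```text
time_s: 21.1
tool_pos: [472.1, 147.1, 178.7]
ee_rot: [-0.001, 0.249, 0.968, 0.002]
contact_force: [-0.6, 0.1, 0.2]
grip_width: 47.0
t 21.1 pos [472.1042 147.1195 178.7453] yawY 61.159694771811516 w 46.97969712807331 F [-0.5581  0.0816  0.21  ] j [ 0.2755  0.3074  1.9563  0.0054  0.8768 -0.7954]
turn/45 [ 0.0048 -0.0027  0.0036] rows>= 0.03418613215228601
shift before turn [-0.0038 -0.0054  0.4093] after turn [-0.003  -0.0038  0.4094] rows>= 3.275135581689638
```

```bash
python3 -m creep '[[-0.003,-0.004,0.03,0.005,-0.003,0.003,0.55],[0,0,0.08,0,0,0,0.55],[0,0,0.09,0,0,0,0.55],[0,0,0.09,0,0,0,0.55],[0,0,0.06,0,0,0,0.55],[0,0,0.035,0,0,0,0.55],[0,0,0.02,0,0,0,0.55],[0,0,0,0,0,0,0.55]]'; python3 go.py 472.4 145.2 15 61
```

```text
time_s: 21.9
tool_pos: [472.1, 144.5, 16.6]
ee_rot: [-0.0, 0.252, 0.968, -0.0]
contact_force: [0.5, 0.7, -0.2]
grip_width: 47.1
t 21.9 pos [472.0802 144.4832  16.5987] yawY 60.85855088257809 w 47.13398482603296 F [ 0.5214  0.6654 -0.1804] j [ 0.2733  0.6021  2.0171 -0.0015  0.523  -0.7876]
turn/45 [-0.0012  0.0001 -0.0031] rows>= 0.01756854679931606
shift before turn [0.0002 0.002  0.004 ] after turn [0.0002 0.002  0.004 ] rows>= 0.03561982509173979
```

```bash
python3 -m creep '[[0,0.002,0.004,0,0,0,0.4],[0,0,0,0,0,0,0],[0,0,0,0,0,0,0],[0,0,0,0,0,0,0],[0,0,0,0,0,0,0],[0,0,0,0,0,0,0],[0,0,0,0,0,0,0]]'; python3 -m creep '[[0,-0.015,-0.01,0,0,0,0],[0,-0.04,-0.03,0,0,0,0],[0,-0.04,-0.05,0,0,0,0],[0,-0.04,-0.03,0,0,0,0],[0,0,0,0,0,0,0]]'; python3 go.py 467.4 114.5 70 -29
```

```text
time_s: 22.6
tool_pos: [473.1, 144.8, 16.8]
ee_rot: [0.001, 0.251, 0.968, -0.0]
contact_force: [-0.3, -6.2, 1.2]
grip_width: 26.5
time_s: 23.1
tool_pos: [446.1, 97.1, 65.5]
ee_rot: [0.001, 0.252, 0.968, 0.0]
contact_force: [-0.6, 0.7, -1.6]
grip_width: 25.7
t 23.1 pos [446.1068  97.0826  65.5227] yawY 60.821972823156464 w 25.740845965975545 F [-0.5958  0.6504 -1.634 ] j [ 0.1886  0.4694  2.0922 -0.0011  0.5774 -0.872 ]
turn/45 [0.0036 0.0012 1.996 ] rows>= 10.456576600828448
shift before turn [-0.0253  0.064  -0.0111] after turn [ 0.0639  0.0254 -0.0112] rows>= 0.5574280588452305
```

```bash
python3 -m creep '[[0,0,0,0,0,0.1815,0],[0,0,0,0,0,0.1815,0],[0,0,0,0,0,0.1815,0],[0,0,0,0,0,0.1815,0],[0,0,0,0,0,0.1815,0],[0,0,0,0,0,0.1815,0],[0,0,0,0,0,0.1815,0],[0,0,0,0,0,0.1815,0],[0,0,0,0,0,0.1815,0],[0,0,0,0,0,0.1815,0],[0,0,0,0,0,0.181,0],[0,0,0,0,0,0,0]]'; python3 go.py 467.4 114.5 19 -29;python3 - <<'E'
from h import *
p=viewer.snapshot("side"); cv2.imwrite("pics/q1.png",cv2.resize(p["image"][150:260,210:370],None,fx=4,fy=4,interpolation=2))
E
```

```text
time_s: 24.3
tool_pos: [446.8, 98.5, 63.8]
ee_rot: [0.0, 0.862, 0.508, 0.001]
contact_force: [0.5, -0.1, -2.9]
grip_width: 26.2
t 24.3 pos [446.8229  98.4786  63.756 ] yawY -28.98028922959402 w 26.155463325518543 F [ 0.4793 -0.1286 -2.926 ] j [ 0.1912  0.4743  2.0898 -0.0009  0.5761  0.6978]
turn/45 [ 0.0018 -0.0007  0.0004] rows>= 0.010203904856075335
shift before turn [0.0599 0.0254 0.112 ] after turn [0.06   0.0256 0.1119] rows>= 1.0359924784034857
```

View pics/q1.png

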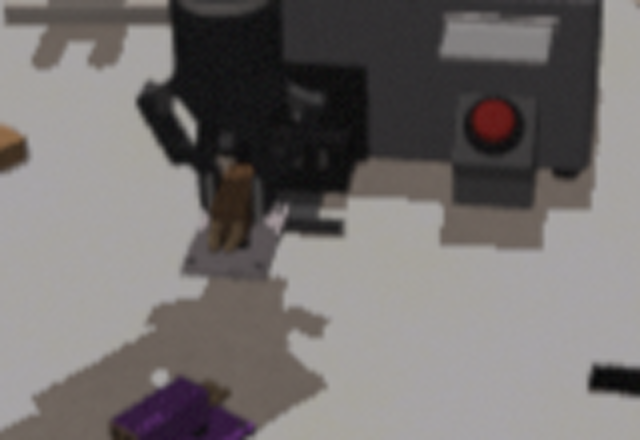

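Roots at (225,245) point away from the extractor, so the chewing end faces the lip. Lower and advance.

```bash
python3 -m creep '[[0.03,0.0125,0.02,0,0,0,0],[0.03,0.013,0.04,0,0,0,0],[0,0,0.03,0,0,0,0],[0,0,0.018,0,0,0,0],[0,0,0.005,0,0,0,0],[0,0,0,0,0,0,0],[0,0,0,0,0,0,0]]'; python3 go.py 479.5 136.4 16.8 -29
```

```text
time_s: 25.05
tool_pos: [467.0, 114.0, 18.8]
ee_rot: [0.0, 0.861, 0.508, 0.0]
contact_force: [-0.3, 0.6, -3.1]
grip_width: 26.3
t 25.05 pos [467.0178 114.0095  18.8182] yawY -28.905481913747874 w 26.264154133836033 F [-0.2731  0.6265 -3.112 ] j [ 0.2151  0.5873  2.046  -0.0014  0.5074  0.7208]
turn/45 [ 0.0014 -0.0001  0.0021] rows>= 0.013255555658877087
shift before turn [0.0641 0.0003 0.0051] after turn [0.0641 0.0002 0.005 ] rows>= 0.5142802190532769
```

```bash
python3 -m creep '[[0.02,0,0.002,0,0,0.002,0],[0.02,0,0.002,0,0,0,0],[0.012,0,0,0,0,0,0],[0,0,0,0,0,0,0],[0,0,0,0,0,0,0]]'; python3 -m creep '[[0.006,0,0,0,0,0,0],[0,0,0,0,0,0,0]]'; python3 -m creep '[[0.004,0,0,0,0,0,0],[0,0,0,0,0,0,0]]'; python3 -m creep '[[0.003,0,0,0,0,0,0],[0,0,0,0,0,0,0]]'; python3 go.py 479.5 136.4 16.8 -29; python3 -c "
from workcell import status; s=status.state(); print(s['torque'])"
```

```text
time_s: 25.55
tool_pos: [477.1, 132.6, 17.0]
ee_rot: [0.0, 0.861, 0.508, 0.0]
contact_force: [-0.6, 0.2, -1.9]
grip_width: 25.9
time_s: 25.75
tool_pos: [478.5, 134.5, 17.0]
ee_rot: [0.0, 0.862, 0.508, 0.0]
contact_force: [0.8, 0.6, -2.2]
grip_width: 25.8
time_s: 25.95
tool_pos: [479.2, 135.9, 17.0]
ee_rot: [0.0, 0.862, 0.508, 0.0]
contact_force: [0.1, 0.0, -2.6]
grip_width: 26.0
time_s: 26.15
tool_pos: [479.5, 136.7, 16.9]
ee_rot: [0.0, 0.862, 0.508, -0.0]
contact_force: [-0.8, -1.7, -1.6]
grip_width: 26.0
t 26.15 pos [479.4981 136.7379  16.9371] yawY -28.98803465936529 w 26.027694792791795 F [-0.8473 -1.6796 -1.5516] j [ 0.2545  0.605   2.0069 -0.0017  0.5295  0.7619]
turn/45 [0.001  0.0006 0.0003] rows>= 0.006149931756514795
shift before turn [-0.0007  0.0004  0.0003] after turn [-0.0007  0.0004  0.0003] rows>= 0.007293396908246405
[-0.29074343  0.0482042   0.03753717]
```

Just touching where expected. Seat with a bit of force.

```bash
python3 -m creep '[[0.003,0,0.0,0,0,0,0],[0,0,0,0,0,0,0]]'; python3 -m creep '[[0.003,0,0.0,0,0,0,0],[0,0,0,0,0,0,0]]'; python3 -c "
from workcell import status; s=status.state(); print(s['torque'])"
```

```text
time_s: 26.35
tool_pos: [479.4, 137.0, 16.8]
ee_rot: [0.001, 0.861, 0.508, -0.001]
contact_force: [-0.9, -8.1, -0.3]
grip_width: 26.1
time_s: 26.55
tool_pos: [479.4, 137.1, 16.9]
ee_rot: [0.001, 0.861, 0.508, -0.002]
contact_force: [-1.8, -15.3, 3.7]
grip_width: 26.0
[-2.54085621  0.22890114  0.09065654]
```

```bash
python3 -m creep '[[-0.002,0,0,0,0,0,0],[0,0,0,0,0,0,0.3],[0,0,0,0,0,0,0.4],[0,0,0,0,0,0,0.5],[0,0,0,0,0,0,0.55],[0,0,0,0,0,0,0.55],[0,0,-0.01,0,0,0,0.55],[0,0,-0.04,0,0,0,0.55],[0,0,-0.08,0,0,0,0.55],[0,0,-0.1,0,0,0,0.55],[0,0,-0.1,0,0,0,0.55],[0,0,-0.1,0,0,0,0]]'; python3 go.py 624.5 72.4 184.5 -29
```

```text
time_s: 27.75
tool_pos: [479.9, 138.4, 190.8]
ee_rot: [0.0, 0.862, 0.508, 0.0]
contact_force: [0.8, 0.6, 0.4]
grip_width: 33.4
t 27.75 pos [479.9327 138.3882 190.8494] yawY -28.988339226173824 w 33.38248131985765 F [0.8498 0.5614 0.3747] j [ 0.2573  0.296   1.9367 -0.0008  0.9081  0.7637]
turn/45 [ 0.0013 -0.0001  0.0003] rows>= 0.006988872654778223
shift before turn [0.0309 0.3961 0.0163] after turn [0.0309 0.3961 0.0159] rows>= 3.1808461276042066
```

```bash
python3 -m creep '[[0.004,0.046,0,0,0,0,0],[0.005,0.08,0,0,0,0,0],[0.005,0.08,0,0,0,0,0],[0.005,0.08,0.005,0,0,0,0],[0.005,0.065,0.005,0,0,0,0],[0.003,0.045,0.005,0,0,0,0],[0,0,0,0,0.169,0,0],[0,0,0,0,0.169,0,0],[0,0,0,0,0.169,0,0],[0,0,0,0,0.169,0,0],[0,0,0,0,0.169,0,0],[0,0,0,0,0,0,0]]';  python3 go.py 659.6 132 85 -29 38 61;python3 - <<'E'
from h import *
np.set_printoptions(precision=1,suppress=True)
p=viewer.snapshot("top"); cv2.imwrite("pics/l4.png",cv2.resize(p["image"][200:260,230:300],(490,420),interpolation=2)); W=cloud(p)
for q in masks_of(p,"carrier"):
    k=q["region"]&(p["range_z"]>0);c=np.median(W[k],0)
    print(q["conf"],c,cv2.minAreaRect(W[k][:,:2].astype(np.float32)))
    T=W[k]; T=T[T[:,2]>36]; d=np.linalg.eigh(np.cov(T[:,:2].T))[1][:,1]; print("axis",np.degrees(np.arctan2(d[1],d[0])))
E
```

```text
time_s: 28.95
tool_pos: [622.1, 69.2, 180.5]
ee_rot: [-0.165, 0.817, 0.478, 0.278]
contact_force: [0.4, -0.5, -0.4]
grip_width: 0.1
t 28.95 pos [622.1426  69.2279 180.4991] yawY -29.183774009408797 w 0.08250872273052015 F [ 0.3617 -0.4798 -0.4084] j [-0.1927  0.4644  1.89    0.9365  0.8076 -0.3613]
turn/45 [-0.0016  0.0068 -0.0064] rows>= 0.04956351533295076
shift before turn [-0.0014  0.0062  0.3006] after turn [-0.0031  0.0058  0.3006] rows>= 2.4052833824572777
0.83 [474.8 127.1  13.5] ((474.01422119140625, 128.714599609375), (88.45106506347656, 57.562530517578125), 59.82536697387695)
axis 59.39992912839157
0.64 [ 478.6 -352.5   14.7] ((479.35296630859375, -359.3888244628906), (131.78268432617188, 86.0732650756836), 79.62684631347656)
axis 80.94518161257011
0.28 [640.  283.2 166.7] ((653.548095703125, 293.1419982910156), (376.5592041015625, 359.1176452636719), 61.09933090209961)
axis 145.54513578640993
```

View pics/l4.png

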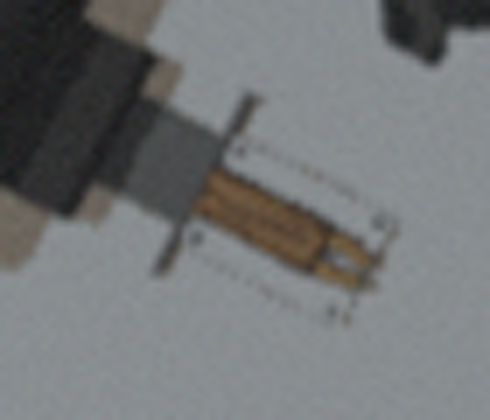

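The carrier is flush and centred on the lip, with about 50 px of lip (zoomed) free on each side. Second press.

```bash
python3 -m creep '[[-0.004,0.005,0.04,0,0.006,-0.006,0],[0,0,0.07,0,0,0,0],[0,0,0.07,0,0,0,0],[0,0,0.06,0,0,0,0],[0,0,0.03,0,0,0,0],[0,0,0.01,0,0,0,0],[0,0,0,0,0,0,0]]';  python3 go.py 659.6 132.5 85 -29 38 61;python3 go.py 661.7 135.9 79.7 -29 38 61 | tail -1
```

```text
time_s: 29.75
tool_pos: [658.6, 129.9, 93.8]
ee_rot: [-0.164, 0.813, 0.483, 0.28]
contact_force: [0.3, -0.4, -1.3]
grip_width: 0.2
t 29.75 pos [658.5598 129.8965  93.8432] yawY -28.68235700938794 w 0.23320739556474798 F [ 0.3199 -0.4297 -1.2984] j [-0.0769  0.6414  1.8473  1.1108  0.6736 -0.4871]
turn/45 [-0.0011  0.0022  0.0081] rows>= 0.044363588460518334
shift before turn [-0.0081 -0.0009  0.0217] after turn [-0.0081 -0.0009  0.0217] rows>= 0.18553858858284186
shift before turn [-0.0084 -0.0004  0.0383] after turn [-0.0084 -0.0004  0.0383] rows>= 0.313643950385888
```

```bash
python3 -m creep '[[-0.008,0,0.01,0,0,0,0],[0,0,0.01,0,0,0,0],[0,0,0.008,0,0,0,0],[0,0,0.008,0,0,0,0],[0,0,0.003,0,0,0,0],[0,0,0,0,0,0,0]]'
```

```text
time_s: 30.35
tool_pos: [662.1, 135.1, 79.6]
ee_rot: [-0.164, 0.814, 0.482, 0.281]
contact_force: [-2.7, -3.5, 3.1]
grip_width: -0.2
```

```bash
python3 -m creep '[[0,0,0.004,0,0,0,0],[0,0,0,0,0,0,0]]'
```

```text
time_s: 30.55
tool_pos: [662.3, 135.3, 79.3]
ee_rot: [-0.164, 0.814, 0.482, 0.281]
contact_force: [-9.0, -11.0, 14.8]
grip_width: 0.1
```

```bash
python3 -m creep '[[0,0,0.001,0,0,0,0],[0,0,0,0,0,0,0],[0,0,0,0,0,0,0],[0,0,0,0,0,0,0],[0,0,0,0,0,0,0],[0,0,0,0,0,0,0],[0,0,0,0,0,0,0],[0,0,0,0,0,0,0],[0,0,0,0,0,0,0]]'; python3 -m creep '[[0,0,-0.04,0,0,0,0],[0,0,-0.08,0,0,0,0],[0,0,-0.08,0,0,0,0],[0,0,-0.08,0,0,0,0],[0,0,-0.04,0,0,0,0],[0,0,0,0,0,0,0]]'
python3 - <<'E'
from h import *
np.set_printoptions(precision=1,suppress=True)
p=viewer.snapshot("top"); W=cloud(p)
for q in masks_of(p,"carrier")[:2]:
    k=q["region"]&(p["range_z"]>0); print(cv2.minAreaRect(W[k][:,:2].astype(np.float32)))
a=cv2.resize(p["image"][140:290,190:430],(760,475))
cv2.imwrite("pics/end.png",a)
E
```

```text
time_s: 31.45
tool_pos: [662.3, 135.3, 79.2]
ee_rot: [-0.164, 0.814, 0.482, 0.281]
contact_force: [-10.7, -14.0, 18.2]
grip_width: 0.0
time_s: 32.05
tool_pos: [625.0, 66.7, 180.6]
ee_rot: [-0.163, 0.814, 0.482, 0.282]
contact_force: [0.2, 0.4, 0.7]
grip_width: 0.0
((472.60357666015625, 129.47230529785156), (91.22248077392578, 59.908538818359375), 62.38524627685547)
((479.79693603515625, -358.4942321777344), (133.7880401611328, 87.17823791503906), 79.31726837158203)
```

View pics/end.png

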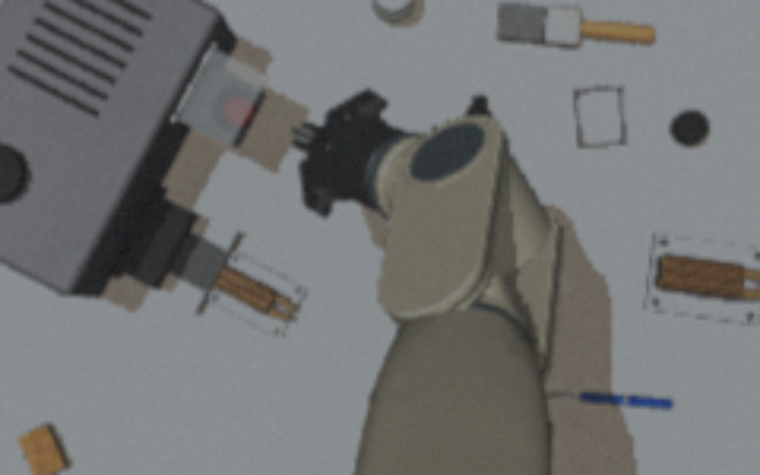

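The carrier sits flush at the lip, around (255,285). The arm is clear of everything and the visible bystanders are where they were, so I hand in.

```bash
python3 -c "
from workcell import ticket; print(ticket.job_done())"
```

```text
the job is handed in; nothing more can be done
None
```

I cleaned the small aluminium carrier's tooth on both faces and handed the job in at about 32 s of the 69 s allowed. The carrier is left at the lip and released, and the arm is clear.

- **First face:** I set a long edge flush against the lip, centred, and held the button fully in for about 1 s. Before the press the plate centre measured (481.8, 140.6), against (482, 140.8) expected.
- **Second face:** I turned the carrier a quarter so the chewing-end edge was against the lip and held the button in for about 1 s again. Before the press the plate centre measured (474.0, 128.7), against (474.7, 127.6) expected.
- **Button:** I judged "fully in" from the force, which jumped to 20–36 N while the tool stopped moving. The button's travel was not read directly.

**Last checks:**
- **Carrier:** the final picture shows it flush and centred. My last numeric fit, (472.6, 129.5) at 62.4°, is about 3 mm and 1.4° off the expected pose. I put that down to camera noise, because nothing touched the carrier after the earlier fit.
- **Other objects:** those in view looked undisturbed. The arm hid the purple carrier and most of the flake, so I could not confirm those two.

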